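# Power up the desk in order

### The arm

A 7-joint arm with a two-finger parallel gripper is mounted at the origin on a cart in front of the work surface, level with it; the furniture and walls round the work are solid. World frame = base frame: x ahead of the robot, y to its left, z up, the work surface at z = 0. Lengths are in mm, angles in rad, forces in N, time in s.
With the tool pointing down it reaches from about 425 to 950 mm from the base axis. Payload 4.7 kg.
Tool frame: the origin (TCP) lies at the very end of the fingers, on their centre line; the grasp point (between the pads) lies 19 mm behind it; z points along the fingers, y is the line along which they close (so a half turn about z gives the same grasp; the last joint's range is limited). The gripper opens to 85 mm and grips with 20 to 120 N. Pads are 22 mm wide; open, the fingers measure 114 mm over their backs; the gripper's body (76 mm by 85 mm) begins 54 mm behind the grasp point. The pads swing forward as they close: fully open they stand 13 mm farther back than shut.
Start: joints at [-1.275, 0.469, -0.049, 1.532, 0.024, 1.141, -0.082], TCP at [215.365, 639.739, 231.335] pointing down, gripper open.
Joint ranges: [-2.59, 2.59], [-0.33, 1.99], [-1.39, 1.29], [0.1, 2.45], [-1.04, 4.18], [0.21, 1.99], [-2.66, 2.66]. Speed limits (rad/s): [2.57, 2.57, 3.14, 3.14, 3.14, 3.14, 3.14].

### API

Orientations are given as a unit quaternion [x, y, z, w].
In Python, from station import * gives the robot as it stands.
- The arm moves only by the shell command python3 -m creep 'ROWS' [FORCE]. ROWS is a JSON object of lists of equal length, an entry for each row: "rot": the turn, a rotation vector about the tool's x, y, z each as a share of 90 degrees, from -1 to 1, a list of three; "offset": the shift along the tool's x, y, z each as a share of 80 mm, from -1 to 1, a list of three; "grip": the opening, from 0 (shut) to 1 (fully open). A call has 1 to 20 rows; each row is the pose to reach, as a shift and turn from the pose commanded when the call began, along the tool's axes at that moment; what a row does not reach only later rows make up. A row lasts 1/10 s, in which the tool goes at most 50 mm and 8.59 degrees, less where a joint would pass 70% of its speed; a pose out of reach is approached as far as the arm can. A call with a number of a shift or a turn outside -1 to 1 is refused whole. A call with a gripper value outside its range is refused whole. The fingers move at their own pace and stop on an object; FORCE is the grip in N (left out, the last holds). Time passes only in rows, so rows that repeat a pose let the fingers close. It gives the time, the measured TCP pose, the force, the opening and the grip force at its end, in the units of the state.
- read_state(): the state, without advancing time (a new reading comes with each control period).
- capture(name): name is "scene" or "side" or "wrist"; returns a dict with "img" (384x512x3 uint8, blue, green, red), "fx", "fy", "cx", "cy" (pixels), "world_from_camera" (4x4, takes a point from camera to world coordinates). Camera axes: x right, y up, looking along -z (the intrinsics and any distortion apply to the point x, -y, -z); pixel columns grow to the right and rows downward; lengths in mm; the calibration is good to about 2 mm. A picture is of the moment at which its call begins. There is no depth.
- sign_off(): hands the job in; it is judged then, once.
Trained networks look in a picture, given as the dict that the camera call returned (one of the last four; its "shot" number tells which), for a name from the list of things; names that differ only in an ending like _2 or _b are one class to them, and where a whole thing is asked for, a point or a joint stands for the part that bears it (a point fixed in the world has none). Each returns a list of dicts, best first, with "score" (0 to 1); they miss things now and then, are a little off and sometimes report something else, mostly with a low value. They report only what shows in the picture. A call takes as long as a camera call. They do not tell look-alikes from the thing itself.
- find_in(picture, query): "centre" ([row, column] as shares, 0 to 1, of the picture: columns of its width, rows of its height, amid what is visible of it).
The state is a dict: "time_s": time; "joint_pos": joint angles; "joint_velocities": joint speeds; "joint_efforts": joint torques, N m; "eef_pos": TCP position; "ee_rot": TCP orientation; "force": force on the tool from outside, world axes, zero at the start; "wrist_torque": the same for the moment, N m; "finger_gap": opening from 0.0 (shut) to 1.0 (fully open); "gripper_force": force on a finger pad.
Only numpy, scipy, OpenCV 4.12 (cv2) and the standard library are available. Lean on these libraries where they do the work, as an engineer would, in place of code of your own. Each camera call takes 0.05 s, during which the arm holds its last target. There are 200 camera calls.

### The job

Power up the desk equipment in the right order by pressing the keys of its switch boxes lightly with the fingertips, each down until it is on: first the round key (mains), then the long bar key (dock), then the square key (speaker, always last). Leave the plus-shaped key (heater) off. Do not lift, tip or push the boxes away, and leave the other things on the desk alone.

Things in the scene. Friction and masses are not known exactly. Their poses are not given: they have to be found in the camera images.
- switch_round: loose white desk switch box with a flat round black key, 36 mm across, in the middle of its top. Box 66 x 66 mm, its top 30 mm above the desk, 0.5 kg, on rubber feet, with a short black cable stub on its +x side. Origin: centre of its underside, on the desk; z up. Leave it where it stands.
- key_round_top (a point): centre of the top face of the round key (moves with the key): 42 mm above the desk while up, 33 mm when fully down; so even then the key stands 3 mm above its box.
- key_round (a joint): how far the round key is pressed down, m: 0 up (off; it starts at 0 to 0.001), 0.009 fully down at a hard stop. It has no spring and takes about 2.5 N to move: it stays where it is left. It is on beyond 0.005 and counts as off below 0.0025. A push above 20 N is too hard for the box.
- switch_bar: loose white desk switch box with a long narrow black bar key, 16 x 48 mm (48 along the box's y), in the middle of its top. Box 66 x 66 mm, its top 30 mm above the desk, 0.5 kg, on rubber feet, with a short black cable stub on its +x side. Origin: centre of its underside, on the desk; z up. Leave it where it stands.
- key_bar_top (a point): centre of the top face of the bar key (moves with the key): 42 mm above the desk while up, 33 mm when fully down; so even then the key stands 3 mm above its box.
- key_bar (a joint): how far the bar key is pressed down, m: 0 up (off; it starts at 0 to 0.001), 0.009 fully down at a hard stop. It has no spring and takes about 2.5 N to move: it stays where it is left. It is on beyond 0.005 and counts as off below 0.0025. A push above 20 N is too hard for the box.
- switch_square: loose white desk switch box with a square black key, 32 x 32 mm, in the middle of its top. Box 66 x 66 mm, its top 30 mm above the desk, 0.5 kg, on rubber feet, with a short black cable stub on its +x side. Origin: centre of its underside, on the desk; z up. Leave it where it stands.
- key_square_top (a point): centre of the top face of the square key (moves with the key): 42 mm above the desk while up, 33 mm when fully down; so even then the key stands 3 mm above its box.
- key_square (a joint): how far the square key is pressed down, m: 0 up (off; it starts at 0 to 0.001), 0.009 fully down at a hard stop. It has no spring and takes about 2.5 N to move: it stays where it is left. It is on beyond 0.005 and counts as off below 0.0025. A push above 20 N is too hard for the box.
- switch_cross: loose white desk switch box with a plus-shaped black key, 38 mm across with arms 12 mm wide (the key that must stay off), in the middle of its top. Box 66 x 66 mm, its top 30 mm above the desk, 0.5 kg, on rubber feet, with a short black cable stub on its +x side. Origin: centre of its underside, on the desk; z up. Leave it where it stands.
- key_cross_top (a point): centre of the top face of the cross key (moves with the key): 42 mm above the desk while up, 33 mm when fully down; so even then the key stands 3 mm above its box.
- key_cross (a joint): how far the cross key is pressed down, m: 0 up (off; it starts at 0 to 0.001), 0.009 fully down at a hard stop. It has no spring and takes about 2.5 N to move: it stays where it is left. It is on beyond 0.005 and counts as off below 0.0025. A push above 20 N is too hard for the box.
- grey_pot: small grey lidded pot, 48 mm across, 42 mm high; bystander, loose, to be left alone. Origin: centre of its underside.
- washi_roll: roll of paper tape lying flat, 50 mm across, 12 mm high; bystander, loose, to be left alone. Origin: centre of its underside.
- pocket_tin: small dark tin box, 83 x 59 x 22 mm; bystander, loose, to be left alone. Origin: centre of its underside.
- book_green: small dark-green cloth-bound book lying flat, 124 x 98 x 30 mm; bystander, loose, to be left alone. Origin: centre of its underside.
- glue_stick: glue stick standing upright, 26 mm across, 97 mm high; bystander, loose, to be left alone. Origin: centre of its underside.
- white_carton: small white carton standing upright, 50 x 70 mm, 85 mm high; bystander, loose, to be left alone. Origin: centre of its underside.
There are look-alikes about, which are no part of the job. Leave any purple look-alike of the switch_bar alone.

How it is judged (in metres and radians):
On the way, in this order (a step that is already met when the one before it is completed fails the run):
1. the round key is on (value of joint key_round above 0.005 m), for 0.2 s.
2. the bar key is on (value of joint key_bar above 0.005 m), for 0.2 s.
3. the square key is on (value of joint key_square above 0.005 m), for 0.2 s.
At the end, for the whole second after the job is handed in: The round, bar and square keys are pressed down by more than 5 mm of their 9 mm, the plus-shaped key by less than 2.5 mm, and all four boxes stand level, at rest, within 20 mm of where they began (value of joint each of key_round, key_bar, key_square above 0.005 m and value of joint key_cross below 0.0025 m and distance of each of switch_round, switch_bar, switch_square, switch_cross from where it was at the start of the episode below 0.02 m and angle between each of switch_round, switch_bar, switch_square, switch_cross's own z axis and vertical below 0.1 rad and linear speed of each of switch_round, switch_bar, switch_square, switch_cross below 0.01 m/s); the robot touches nothing.
It fails at once if a key goes down (2.5 mm) before its turn: the bar key before the round key is on, or the square key before the round and bar keys are on ((value of joint key_bar above 0.0025 m and value of joint key_round below 0.005 m) or (value of joint key_square above 0.0025 m and value of joint any of key_round, key_bar below 0.005 m)).
It fails at once if the plus-shaped key is pressed (2.5 mm) (value of joint key_cross above 0.0025 m).
It fails at once if the robot pushes on a switch box or its key with more than 20 N (contact force between any of switch_round, switch_bar, switch_square, switch_cross and the fingers above 20 N or contact force between any of switch_round, switch_bar, switch_square, switch_cross and the arm above 20 N).
It fails at once if a switch box is lifted 8 mm, tipped 0.2 rad or moved 20 mm (height (world z) of any of switch_round, switch_bar, switch_square, switch_cross above 0.008 m or angle between any of switch_round, switch_bar, switch_square, switch_cross's own z axis and vertical above 0.2 rad or distance of any of switch_round, switch_bar, switch_square, switch_cross from where it was at the start of the episode above 0.02 m).
It fails at once if a bystander is moved by more than 20 mm (distance of any of grey_pot, washi_roll, pocket_tin, book_green, glue_stick, white_carton from where it was at the start of the episode above 0.02 m).
It also fails if it takes over 45 s, if anything falls off the work surface, if the arm or the gripper's body presses on something with over 40 N, if the wrist force passes 120 N, or if a joint passes its speed limit or range.

## Working session

There is one attempt and no reset: what is moved stays moved. The work goes in short steps, Python scripts to look and compute and a shell command to move; the robot and the scene stay as the last step left them, time stands still between calls to the robot, and variables do not carry over. Pictures are saved under pics/ and viewed, at most 10 in all, crops included, and the job is handed in when it is done.

```bash
mkdir -p pics
cat > h.py <<'E'
from station import *
import numpy as np, cv2
from scipy.spatial.transform import Rotation as R
def pix2w(p,u,v,z):
    T=np.array(p["world_from_camera"]); d=T[:3,:3]@np.array([(u-p["cx"])/p["fx"],-(v-p["cy"])/p["fy"],-1.0]); o=T[:3,3]
    return o+d*(z-o[2])/d[2]
E
python3 - <<'E'
from h import *
s=read_state(); print(s["time_s"],s["eef_pos"],s["ee_rot"],s["force"],s["finger_gap"])
for c in ["scene","side"]:
    p=capture(c); cv2.imwrite(f"pics/{c}.png",cv2.resize(p["img"],(800,600),interpolation=cv2.INTER_CUBIC)); print(c,[k for k in p if k!="img"],np.round(np.array(p["world_from_camera"])[:3,3]))
    for q in ["key_round_top","key_bar_top","key_square_top","key_cross_top","switch_bar"]:
        for r in find_in(p,q)[:3]:
            v,u=r["centre"][0]*384,r["centre"][1]*512
            print(q,round(r["score"],2),round(u*800/512),round(v*800/512),np.round(pix2w(p,u,v,42 if 'key' in q else 30)))
E
```

```text
0.0 [215.18200013 639.17629035 230.24737317] [ 1.61663648e-01  9.86845431e-01 -9.71338495e-04 -1.31235338e-04] [-0.12941477 -0.22822077 -0.74021637] 1.0018274684361752
scene ['fx', 'fy', 'cx', 'cy', 'world_from_camera', 'shot'] [-349.  954.  892.]
key_round_top 0.45 332 366 [458. 294.  42.]
key_bar_top 0.56 405 370 [344. 202.  42.]
key_bar_top 0.37 346 297 [623. 102.  42.]
key_square_top 0.7 346 299 [616. 108.  42.]
key_square_top 0.62 435 299 [467. -33.  42.]
switch_bar 0.74 348 296 [636.  83.  30.]
switch_bar 0.64 408 377 [333. 202.  30.]
switch_bar 0.33 429 260 [ 607. -176.   30.]
side ['fx', 'fy', 'cx', 'cy', 'world_from_camera', 'shot'] [ 205. -886.  741.]
key_round_top 0.44 357 238 [464. 290.  42.]
key_bar_top 0.63 454 275 [624.  80.  42.]
key_bar_top 0.62 398 323 [462. -41.  42.]
key_bar_top 0.54 318 270 [352. 180.  42.]
key_square_top 0.58 397 322 [461. -39.  42.]
key_cross_top 0.55 494 353 [ 600. -174.   42.]
switch_bar 0.57 453 284 [616.  66.  30.]
switch_bar 0.56 319 275 [353. 180.  30.]
switch_bar 0.5 313 207 [397. 492.  30.]
```

View pics/scene.png

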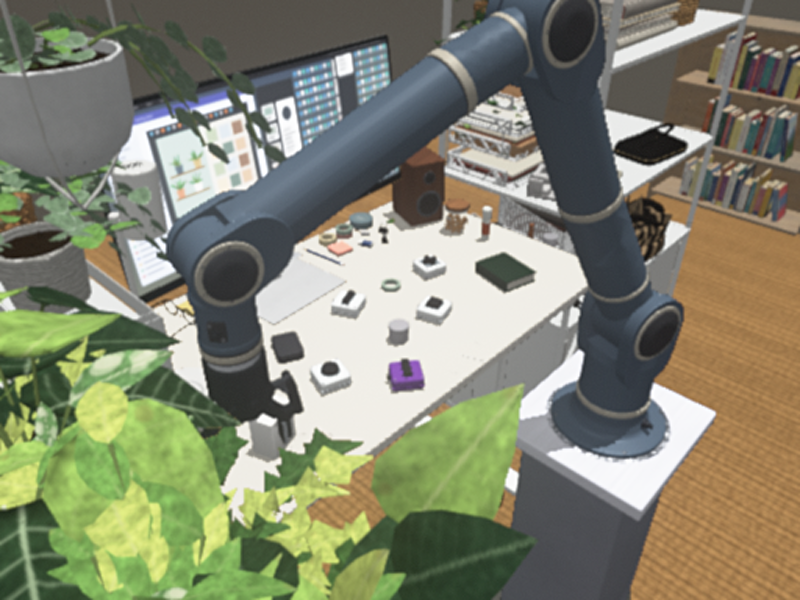

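View pics/side.png

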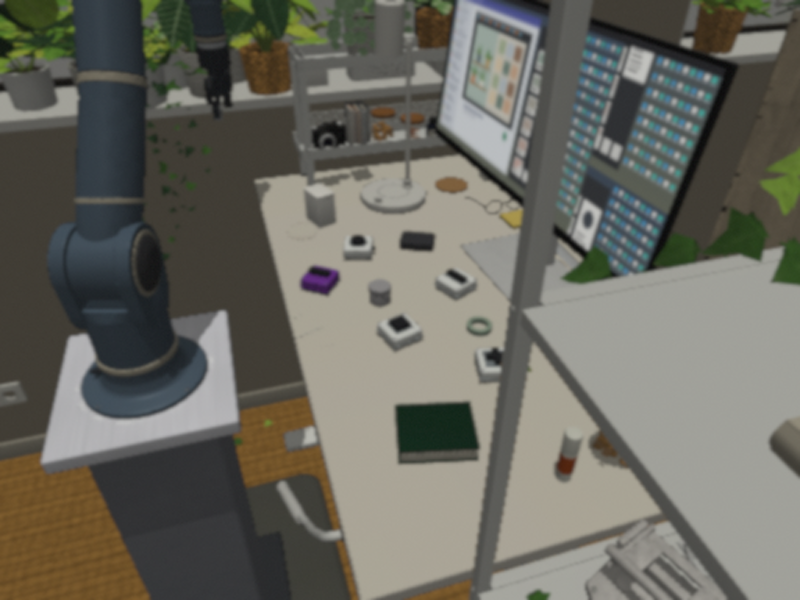

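The side view shows these boxes:
- white round key at (358,242)
- purple bar at (320,278)
- white bar at (456,282)
- white square at (400,328)
- white plus at (492,362)

There are two bar candidates: purple (320,278) and white (456,282). The white one fits the description, since the purple one is the look-alike to leave alone. I'll confirm in one crop.

Run:
```python
from h import *
im=cv2.imread("pics/side.png")[210:400,280:540]
cv2.imwrite("pics/sidecrop.png",cv2.resize(im,None,fx=3,fy=3,interpolation=cv2.INTER_CUBIC))
print(R.from_quat(read_state()["ee_rot"]).as_matrix().round(3))
```

```text
[[-0.948  0.319  0.   ]
 [ 0.319  0.948  0.   ]
 [ 0.     0.    -1.   ]]
```

View pics/sidecrop.png

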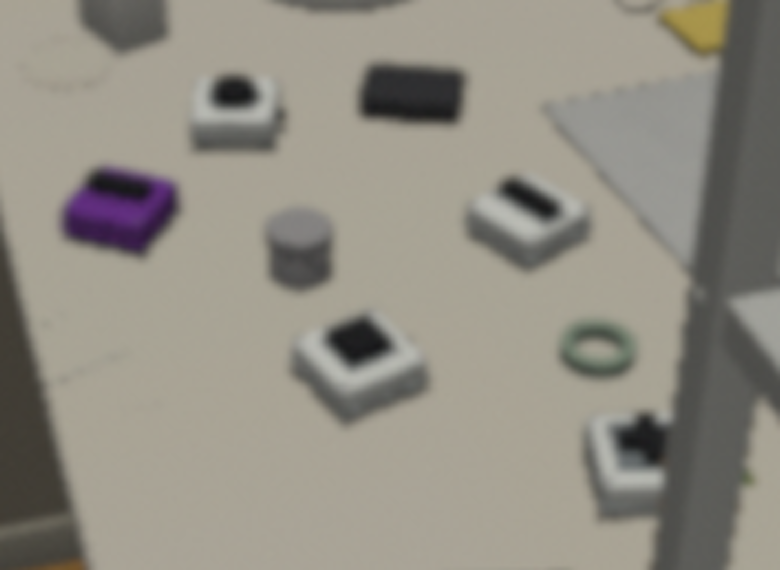

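The crop confirms the targets: round (233,92), white bar (530,198), square (360,341) and plus (642,438). The purple box at (120,208) stays untouched. Next I shut the fingers and hover near the round key.

```bash
python3 -m creep '{"rot":[[0,0,0],[0,0,0],[0,0,0]],"offset":[[-0.85,-0.62,0],[-0.85,-0.62,0],[-0.85,-0.62,0]],"grip":[0,0,0]}' 20
python3 -m creep '{"rot":[[0,0,0],[0,0,0],[0,0,0]],"offset":[[-0.85,-0.62,0],[-0.85,-0.62,0],[-0.85,-0.62,0]],"grip":[0,0,0]}'
python3 -m creep '{"rot":[[0,0,0],[0,0,0],[0,0,0]],"offset":[[-0.85,-0.62,0],[-0.85,-0.62,0],[-0.85,-0.62,0]],"grip":[0,0,0]}'
python3 -m creep '{"rot":[[0,0,0],[0,0,0],[0,0,0]],"offset":[[-0.85,-0.62,0],[-0.85,-0.62,0],[-0.85,-0.62,0]],"grip":[0,0,0]}'
python3 -m creep '{"rot":[[0,0,0],[0,0,0],[0,0,0],[0,0,0],[0,0,0]],"offset":[[-0.85,-0.62,0.2],[-0.85,-0.62,0.2],[-0.85,-0.62,0.2],[-0.85,-0.62,0.2],[-0.85,-0.62,0.2]],"grip":[0,0,0,0,0]}'
cat >> h.py <<'E'
def look(name,qs=("key_round_top","key_bar_top","key_square_top","key_cross_top")):
    s=read_state(); print(round(s["time_s"],2),np.round(s["eef_pos"],1),np.round(s["force"],1),round(s["finger_gap"],2))
    p=capture("wrist"); cv2.imwrite(f"pics/{name}.png",p["img"]); T=np.array(p["world_from_camera"])
    M=R.from_quat(s["ee_rot"]).as_matrix(); print("cam",T[:3,3].round(), "view",(-T[:3,2]).round(2))
    hsv=cv2.cvtColor(p["img"],cv2.COLOR_BGR2HSV); dark=(hsv[...,2]<70).astype(np.uint8)
    n,l,st,c=cv2.connectedComponentsWithStats(dark)
    for i in range(1,n):
        if st[i,4]>250: w=pix2w(p,*c[i],42); print("blob",c[i].round(),st[i],w.round(1),"rows d/80:",((M.T@(w-s["eef_pos"]))/80).round(3))
    for q in qs:
        for r in find_in(p,q)[:2]:
            v,u=r["centre"][0]*384,r["centre"][1]*512; w=pix2w(p,u,v,42)
            print(q,round(r["score"],2),round(u),round(v),w.round(1),"d/80:",((M.T@(w-s["eef_pos"]))/80).round(3))
E
python3 -c "from h import *; look('w1')"
```

```text
time_s: 0.9
eef_pos: [269.3, 566.5, 231.6]
ee_rot: [0.166, 0.986, -0.001, 0.002]
force: [-0.1, 0.6, 0.3]
finger_gap: 0.516
gripper_force: 0.0
time_s: 1.2
eef_pos: [317.1, 498.0, 231.7]
ee_rot: [0.166, 0.986, -0.001, 0.001]
force: [1.0, 0.3, -0.1]
finger_gap: 0.002
gripper_force: 0.0
time_s: 1.5
eef_pos: [365.0, 429.6, 231.6]
ee_rot: [0.166, 0.986, -0.001, 0.001]
force: [0.9, -0.1, -0.2]
finger_gap: -0.0
gripper_force: 0.0
time_s: 1.8
eef_pos: [413.0, 361.3, 231.6]
ee_rot: [0.165, 0.986, -0.001, 0.001]
force: [0.3, -0.2, 0.5]
finger_gap: -0.001
gripper_force: 0.0
time_s: 2.3
eef_pos: [457.4, 298.6, 215.5]
ee_rot: [0.16, 0.987, 0.001, -0.0]
force: [0.9, 0.8, -0.1]
finger_gap: 0.001
gripper_force: 0.0
2.3 [457.4 298.6 215.5] [ 0.9  0.8 -0.1] 0.0
cam [382. 324. 358.] view [ 0.29 -0.1  -0.95]
blob [46. 10.] [   0    0  115   32 1961] [271.  171.2  42. ] rows d/80: [ 1.705 -2.251  2.167]
blob [109.  99.] [ 96  71  29  54 996] [353.8 190.   42. ] rows d/80: [ 0.799 -1.7    2.167]
blob [259. 169.] [242 151  35  38 930] [459.9 298.6  42. ] rows d/80: [-0.031  0.007  2.169]
blob [ 95. 213.] [ 70 199  40  36 663] [450.  125.9  42. ] rows d/80: [-0.596 -2.08   2.166]
blob [259. 335.] [    6   238   506   146 35699] [646.8 236.2  42. ] rows d/80: [-2.494  0.005  2.167]
key_round_top 0.8 258 169 [459.1 297.4  42. ] d/80: [-0.026 -0.011  2.169]
key_bar_top 0.6 108 100 [354.6 188.5  42. ] d/80: [ 0.783 -1.715  2.167]
```

View pics/w1.png

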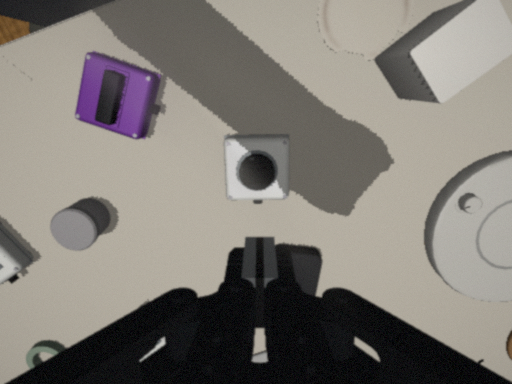

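The wrist view shows the white round key at (258,169), about 2 mm from being under the TCP. I'll descend in stages.

```bash
python3 -m creep '{"rot":[[0,0,0],[0,0,0],[0,0,0]],"offset":[[-0.03,0,0.5],[-0.03,0,1],[-0.03,0,1]],"grip":[0,0,0]}'
python3 -m creep '{"rot":[[0,0,0],[0,0,0],[0,0,0],[0,0,0],[0,0,0],[0,0,0]],"offset":[[0,0,0.4],[0,0,0.75],[0,0,0.95],[0,0,1],[0,0,1],[0,0,1]],"grip":[0,0,0,0,0,0]}'
python3 -c "from h import *; look('w2')"
```

```text
time_s: 2.85
eef_pos: [457.2, 293.6, 130.9]
ee_rot: [0.161, 0.987, -0.004, -0.004]
force: [-0.7, -0.8, -0.7]
finger_gap: 0.001
gripper_force: 0.0
time_s: 3.45
eef_pos: [461.8, 296.3, 57.0]
ee_rot: [0.162, 0.987, 0.001, 0.001]
force: [0.1, -0.5, -0.1]
finger_gap: 0.005
gripper_force: 0.0
3.45 [461.8 296.3  57. ] [ 0.1 -0.5 -0.1] 0.0
cam [386. 322. 199.] view [ 0.29 -0.1  -0.95]
blob [ 57. 110.] [   0   35   81  142 2740] [369.1 230.7  42. ] rows d/80: [ 0.837 -1.148  0.183]
blob [259. 330.] [    6   204   506   180 36372] [515.5 278.8  42. ] rows d/80: [-0.706  0.007  0.188]
blob [  5. 302.] [  0 280  14  44 416] [452.3 151.7  42. ] rows d/80: [-0.464 -1.751  0.184]
key_round_top 0.57 255 226 [453.1 297.9  42. ] d/80: [ 0.11  -0.016  0.187]
```

View pics/w2.png

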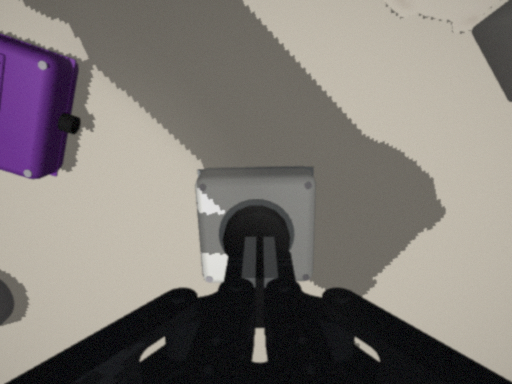

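The fingertips sit over the round key, which is centred near (258,238). Now I press slowly.

```bash
python3 -m creep '{"rot":[[0,0,0],[0,0,0],[0,0,0],[0,0,0],[0,0,0],[0,0,0],[0,0,0]],"offset":[[0,0,0.08],[0,0,0.14],[0,0,0.17],[0,0,0.19],[0,0,0.2],[0,0,0.21],[0,0,0.21]],"grip":[0,0,0,0,0,0,0]}'
python3 -m creep '{"rot":[[0,0,0],[0,0,0],[0,0,0],[0,0,0],[0,0,0]],"offset":[[0,0,0.01],[0,0,0.02],[0,0,0.03],[0,0,0.03],[0,0,0.03]],"grip":[0,0,0,0,0]}'
```

```text
time_s: 4.4
eef_pos: [460.8, 295.5, 38.4]
ee_rot: [0.162, 0.987, 0.0, 0.0]
force: [0.0, 0.6, -0.3]
finger_gap: 0.002
gripper_force: 0.0
time_s: 4.9
eef_pos: [461.0, 295.6, 36.2]
ee_rot: [0.162, 0.987, 0.0, 0.0]
force: [0.5, 0.7, 0.9]
finger_gap: 0.003
gripper_force: 0.6
```

```bash
python3 -m creep '{"rot":[[0,0,0],[0,0,0]],"offset":[[0,0,0.01],[0,0,0.02]],"grip":[0,0]}'
python3 -m creep '{"rot":[[0,0,0]],"offset":[[0,0,0.01]],"grip":[0]}' | grep -E "eef|force"
python3 -c "from h import *; look('w3',())"
```

```text
time_s: 5.1
eef_pos: [461.0, 295.6, 34.6]
ee_rot: [0.162, 0.987, 0.0, 0.0]
force: [-0.2, -0.5, 2.6]
finger_gap: 0.001
gripper_force: 1.2
eef_pos: [461.0, 295.6, 33.8]
force: [0.6, 0.2, 2.5]
gripper_force: 1.2
5.2 [461.  295.6  33.8] [0.6 0.2 2.5] -0.0
cam [386. 322. 176.] view [ 0.29 -0.1  -0.95]
blob [ 34. 117.] [   0   41   59  151 3808] [370.5 233.2  42. ] rows d/80: [ 0.822 -1.101 -0.104]
blob [259. 334.] [    6   223   506   161 35491] [497.4 284.   42. ] rows d/80: [-0.478  0.008 -0.102]
```

View pics/w3.png

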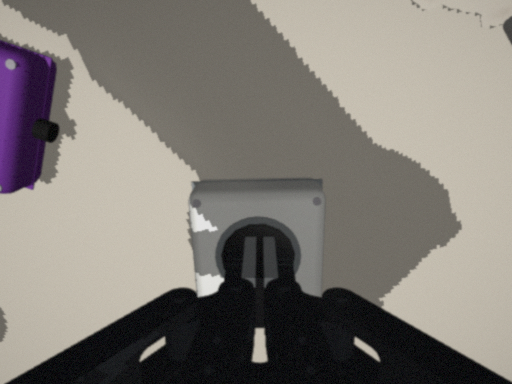

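Steady 2.5 N means the key is sliding. I'll continue in 0.8 mm steps until the force rises at the hard stop.

```bash
ok(){ python3 -c "
from station import *
s=read_state();print('F',s['force'].round(1) if hasattr(s['force'],'round') else s['force']);import sys;sys.exit(s['force'][2]>6)"; }
python3 -m creep '{"rot":[[0,0,0],[0,0,0]],"offset":[[0,0,0.005],[0,0,0.01]],"grip":[0,0]}' | grep -E "eef|force" && ok &&
python3 -m creep '{"rot":[[0,0,0],[0,0,0]],"offset":[[0,0,0.005],[0,0,0.01]],"grip":[0,0]}' | grep -E "eef|force" && ok &&
python3 -m creep '{"rot":[[0,0,0],[0,0,0]],"offset":[[0,0,0.005],[0,0,0.01]],"grip":[0,0]}' | grep -E "eef|force" && ok &&
python3 -m creep '{"rot":[[0,0,0],[0,0,0]],"offset":[[0,0,0.005],[0,0,0.01]],"grip":[0,0]}' | grep -E "eef|force" && ok &&
python3 -m creep '{"rot":[[0,0,0],[0,0,0]],"offset":[[0,0,0.005],[0,0,0.01]],"grip":[0,0]}' | grep -E "eef|force" && ok
```

```text
eef_pos: [461.0, 295.6, 33.0]
force: [-0.6, -0.3, 7.4]
gripper_force: 3.2
F [-0.6 -0.3  7.4]True
```

The round key is at its hard stop: z=33.0, 7.4 N. I'll retract and go to hover by the white bar.

```bash
python3 -m creep '{"rot":[[0,0,0],[0,0,0],[0,0,0]],"offset":[[0,0,-0.4],[0,0,-1],[0,0,-1]],"grip":[0,0,0]}' | grep eef
python3 -m creep '{"rot":[[0,0,0],[0,0,0],[0,0,0]],"offset":[[-0.9,-0.6,-0.5],[-0.9,-0.6,-0.8],[-0.9,-0.6,-0.8]],"grip":[0,0,0]}' | grep eef
python3 -m creep '{"rot":[[0,0,0],[0,0,0],[0,0,0]],"offset":[[-0.9,-0.6,0],[-0.9,-0.6,0],[-0.9,-0.6,0]],"grip":[0,0,0]}' | grep eef
python3 -m creep '{"rot":[[0,0,0],[0,0,0],[0,0,0],[0,0,0],[0,0,0],[0,0,0]],"offset":[[-0.95,-0.65,0],[-0.95,-0.65,0],[-0.95,-0.65,0],[-0.95,-0.65,0],[-0.95,-0.65,0],[-0.95,-0.65,0]],"grip":[0,0,0,0,0,0]}' | grep eef
python3 -c "from h import *; look('w4')"
```

```text
eef_pos: [463.7, 297.4, 118.0]
eef_pos: [518.0, 222.9, 180.0]
eef_pos: [568.8, 152.5, 176.0]
eef_pos: [620.9, 87.2, 176.4]
6.95 [620.9  87.2 176.4] [-1.1 -1.3  0.4] 0.0
cam [546. 113. 319.] view [ 0.29 -0.1  -0.95]
blob [213.   8.] [192   0  39  16 267] [486.4  96.9  42. ] rows d/80: [ 1.632 -0.417  1.682]
blob [52. 39.] [  20    9   63   60 2159] [466.9 -27.   42. ] rows d/80: [ 1.372 -1.963  1.681]
blob [473.  83.] [ 428   31   84  103 7007] [600.4 272.4  42. ] rows d/80: [0.973 2.115 1.682]
blob [267. 181.] [ 241  155   53   51 1115] [625.1  93.   42. ] rows d/80: [-0.03   0.085  1.68 ]
blob [ 38. 225.] [ 22 198  29  60 499] [ 599.4 -114.5   42. ] rows d/80: [-0.545 -2.478  1.678]
blob [  6. 244.] [  0 233  17  28 286] [ 607.  -152.4   42. ] rows d/80: [-0.785 -2.896  1.678]
blob [260. 338.] [    6   238   506   146 34380] [780.4  35.4  42. ] rows d/80: [-2.099  0.016  1.677]
key_bar_top 0.87 263 182 [625.2  90.2  42. ] d/80: [-0.041  0.052  1.68 ]
key_bar_top 0.33 124 221 [620.6 -40.   42. ] d/80: [-0.501 -1.51   1.679]
key_square_top 0.64 52 38 [466.2 -26.2  42. ] d/80: [ 1.384 -1.957  1.681]
key_square_top 0.64 122 214 [614.  -38.7  42. ] d/80: [-0.418 -1.52   1.679]
key_cross_top 0.56 6 243 [ 606.  -151.4   42. ] d/80: [-0.769 -2.888  1.678]
```

View pics/w4.png

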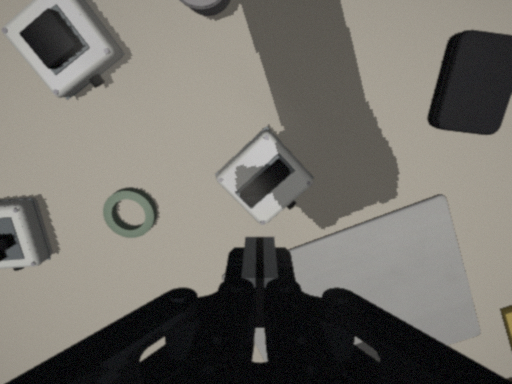

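The wrist view shows the white bar key centred at (264,181), so I shift about (-0.035, +0.055) and descend.

```bash
python3 -m creep '{"rot":[[0,0,0],[0,0,0],[0,0,0]],"offset":[[-0.035,0.055,0.4],[-0.035,0.055,0.8],[-0.035,0.055,0.8]],"grip":[0,0,0]}' | grep eef
python3 -m creep '{"rot":[[0,0,0],[0,0,0],[0,0,0],[0,0,0],[0,0,0]],"offset":[[0,0,0.4],[0,0,0.6],[0,0,0.7],[0,0,0.7],[0,0,0.7]],"grip":[0,0,0,0,0]}' | grep eef
python3 -c "from h import *; look('w5')"
```

```text
eef_pos: [622.6, 88.2, 108.7]
eef_pos: [626.9, 88.3, 58.0]
8.0 [626.9  88.3  58. ] [0.4 0.2 0.7] 0.0
cam [551. 114. 200.] view [ 0.29 -0.1  -0.95]
blob [13. 29.] [  0   0  28  53 372] [497.7  20.9  42. ] rows d/80: [ 1.262 -1.314  0.197]
blob [260. 331.] [    6   192   506   192 36275] [681.7  70.9  42. ] rows d/80: [-0.719  0.012  0.201]
blob [ 79. 252.] [ 38 235  63  55 709] [603.3  -3.6  42. ] rows d/80: [-0.087 -1.184  0.199]
blob [ 47. 283.] [ 29 258  48  40 680] [614.3 -29.3  42. ] rows d/80: [-0.32  -1.445  0.199]
key_bar_top 0.78 273 223 [620.2  98.9  42. ] d/80: [0.122 0.099 0.199]
```

View pics/w5.png

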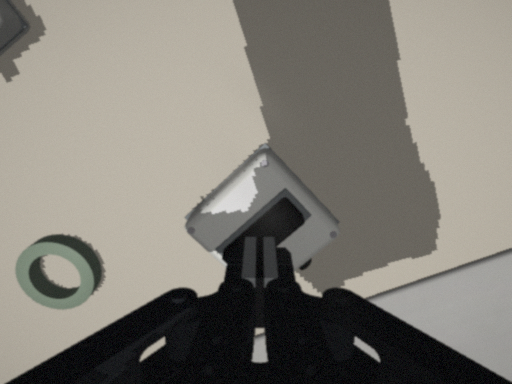

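The bar key is centred roughly at (262,230), beneath the fingertips. I'll check the centring numerically.

Run:
```python
from h import *
s=read_state(); p=capture("wrist"); M=R.from_quat(s["ee_rot"]).as_matrix(); e=np.array(s["eef_pos"])
L,Rr,Tp=[pix2w(p,*c,28) for c in [(187,224),(338,231),(265,147)]]
w=(L+Rr)/2; print(w.round(1),np.linalg.norm(L-Rr),np.linalg.norm(L-Tp),(M.T@(w-e)).round(1),e.round(1))
```

```text
[626.3  91.2  28. ] 84.88062744535803 61.44895981539642 [ 1.1  2.6 29.8] [626.6  88.3  57.8]
```

```bash
python3 -m creep '{"rot":[[0,0,0],[0,0,0],[0,0,0],[0,0,0],[0,0,0],[0,0,0],[0,0,0],[0,0,0],[0,0,0]],"offset":[[0.01,0.03,0.05],[0.01,0.03,0.1],[0.01,0.03,0.14],[0.01,0.03,0.17],[0.01,0.03,0.19],[0.01,0.03,0.21],[0.01,0.03,0.23],[0.01,0.03,0.25],[0.01,0.03,0.25]],"grip":[0,0,0,0,0,0,0,0,0]}'
python3 -m creep '{"rot":[[0,0,0],[0,0,0]],"offset":[[0,0,0.01],[0,0,0.02]],"grip":[0,0]}'
```

```text
time_s: 9.2
eef_pos: [626.1, 90.8, 36.7]
ee_rot: [0.162, 0.987, 0.0, 0.0]
force: [0.2, -0.3, -0.3]
finger_gap: 0.001
gripper_force: 0.0
time_s: 9.4
eef_pos: [626.2, 90.8, 35.4]
ee_rot: [0.162, 0.987, 0.0, 0.0]
force: [-0.7, -1.2, 2.7]
finger_gap: -0.0
gripper_force: 1.2
```

```bash
ok(){ python3 -c "
from station import *
import sys;sys.exit(read_state()['force'][2]>5)"; }
python3 -m creep '{"rot":[[0,0,0],[0,0,0]],"offset":[[0,0,0.01],[0,0,0.015]],"grip":[0,0]}' | grep -E "eef|force" && ok &&
python3 -m creep '{"rot":[[0,0,0],[0,0,0]],"offset":[[0,0,0.005],[0,0,0.01]],"grip":[0,0]}' | grep -E "eef|force" && ok &&
python3 -m creep '{"rot":[[0,0,0],[0,0,0]],"offset":[[0,0,0.005],[0,0,0.01]],"grip":[0,0]}' | grep -E "eef|force" && ok &&
python3 -m creep '{"rot":[[0,0,0],[0,0,0]],"offset":[[0,0,0.005],[0,0,0.01]],"grip":[0,0]}' | grep -E "eef|force"
```

```text
eef_pos: [626.3, 90.8, 34.1]
force: [-0.4, -0.3, 2.3]
gripper_force: 1.2False
```

The guard stopped on a numpy bool, not on force. Fixed below.

```bash
ok(){ python3 -c "
from station import *
import sys;sys.exit(int(read_state()['force'][2]>5))"; }
python3 -m creep '{"rot":[[0,0,0],[0,0,0]],"offset":[[0,0,0.005],[0,0,0.01]],"grip":[0,0]}' | grep -E "eef|force" && ok &&
python3 -m creep '{"rot":[[0,0,0],[0,0,0]],"offset":[[0,0,0.005],[0,0,0.01]],"grip":[0,0]}' | grep -E "eef|force" && ok &&
python3 -m creep '{"rot":[[0,0,0],[0,0,0]],"offset":[[0,0,0.005],[0,0,0.01]],"grip":[0,0]}' | grep -E "eef|force"
```

```text
eef_pos: [626.2, 90.8, 33.3]
force: [-0.4, 0.2, 1.9]
gripper_force: 1.2
eef_pos: [626.3, 90.8, 33.1]
force: [-3.0, -0.9, 7.8]
gripper_force: 4.1
```

The bar key is at its stop (33.1 mm, 7.8 N). Next I retract and move to the square key.

```bash
python3 -m creep '{"rot":[[0,0,0],[0,0,0],[0,0,0]],"offset":[[0,0,-0.4],[0,0,-1],[0,0,-1]],"grip":[0,0,0]}' | grep eef
python3 -m creep '{"rot":[[0,0,0],[0,0,0],[0,0,0]],"offset":[[0.45,-0.7,-0.5],[0.45,-0.7,-0.6],[0.45,-0.7,-0.6]],"grip":[0,0,0]}' | grep eef
python3 -m creep '{"rot":[[0,0,0],[0,0,0],[0,0,0]],"offset":[[0.45,-0.7,0],[0.45,-0.7,0],[0.45,-0.7,0]],"grip":[0,0,0]}' | grep eef
python3 -m creep '{"rot":[[0,0,0],[0,0,0],[0,0,0],[0,0,0],[0,0,0],[0,0,0]],"offset":[[0.5,-0.7,0],[0.5,-0.7,0],[0.5,-0.7,0],[0.5,-0.7,0],[0.5,-0.7,0],[0.5,-0.7,0]],"grip":[0,0,0,0,0,0]}' | grep eef
python3 -c "from h import *; look('w6')"
```

```text
eef_pos: [630.6, 91.3, 118.7]
eef_pos: [573.7, 46.3, 162.8]
eef_pos: [520.2, 6.0, 159.8]
eef_pos: [467.6, -31.6, 160.4]
11.5 [467.6 -31.6 160.4] [-1.   0.3 -0.6] 0.0
cam [392.  -6. 303.] view [ 0.29 -0.1  -0.95]
blob [381. 118.] [367  95  35  58 813] [447.7  73.6  42. ] rows d/80: [0.654 1.168 1.48 ]
blob [261. 178.] [ 235  153   54   50 1480] [463.9 -28.1  42. ] rows d/80: [0.058 0.026 1.48 ]
blob [ 28. 239.] [   0  167   72  135 7370] [ 452.5 -235.5   42. ] rows d/80: [-0.63  -2.477  1.479]
blob [259. 337.] [    4   238   508   146 34367] [613.5 -80.4  42. ] rows d/80: [-1.922e+00  1.000e-03  1.481e+00]
blob [434. 294.] [410 275  50  39 755] [618.8  86.7  42. ] rows d/80: [-1.322  2.002  1.481]
key_bar_top 0.67 435 295 [620.1  87.2  42. ] d/80: [-1.335  2.013  1.481]
key_square_top 0.57 261 177 [463.3 -28.3  42. ] d/80: [0.065 0.022 1.48 ]
key_cross_top 0.43 156 345 [ 591.  -177.4   42. ] d/80: [-2.041 -1.239  1.481]
```

View pics/w6.png

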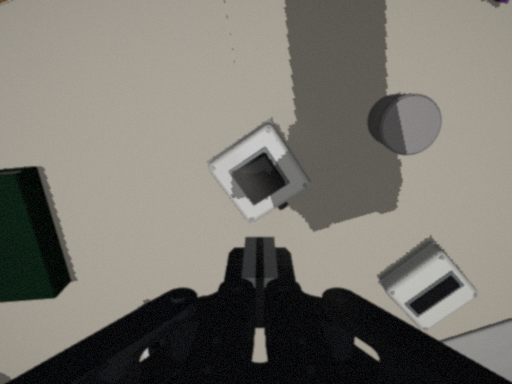

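The wrist view shows the square key at (260,177) and the bar visibly down at (434,294). I shift about (+0.05, +0.02) and press.

```bash
python3 -m creep '{"rot":[[0,0,0],[0,0,0],[0,0,0]],"offset":[[0.05,0.02,0.4],[0.05,0.02,0.8],[0.05,0.02,0.8]],"grip":[0,0,0]}' | grep eef
python3 -m creep '{"rot":[[0,0,0],[0,0,0],[0,0,0],[0,0,0],[0,0,0],[0,0,0]],"offset":[[0,0,0.3],[0,0,0.5],[0,0,0.57],[0,0,0.6],[0,0,0.6],[0,0,0.6]],"grip":[0,0,0,0,0,0]}' | grep eef
python3 - <<'E'
from h import *
s=read_state(); print(s["eef_pos"])
E
python3 -m creep '{"rot":[[0,0,0],[0,0,0],[0,0,0],[0,0,0],[0,0,0],[0,0,0],[0,0,0]],"offset":[[0,0,0.02],[0,0,0.04],[0,0,0.06],[0,0,0.08],[0,0,0.1],[0,0,0.11],[0,0,0.11]],"grip":[0,0,0,0,0,0,0]}'
```

```text
eef_pos: [460.0, -29.7, 93.6]
eef_pos: [463.8, -29.9, 49.4]
[463.81869996 -29.92321185  49.42807616]
time_s: 13.35
eef_pos: [463.0, -29.9, 39.5]
ee_rot: [0.162, 0.987, 0.0, -0.0]
force: [-0.3, -0.4, -0.0]
finger_gap: -0.001
gripper_force: 0.0
```

```bash
ok(){ python3 -c "
from station import *
import sys;sys.exit(int(read_state()['force'][2]>5))"; }
python3 -m creep '{"rot":[[0,0,0],[0,0,0],[0,0,0],[0,0,0],[0,0,0]],"offset":[[0,0,0.01],[0,0,0.02],[0,0,0.03],[0,0,0.04],[0,0,0.05]],"grip":[0,0,0,0,0]}' | grep -E "eef|force" && ok &&
python3 -m creep '{"rot":[[0,0,0],[0,0,0]],"offset":[[0,0,0.005],[0,0,0.01]],"grip":[0,0]}' | grep -E "eef|force" && ok &&
python3 -m creep '{"rot":[[0,0,0],[0,0,0]],"offset":[[0,0,0.005],[0,0,0.01]],"grip":[0,0]}' | grep -E "eef|force" && ok &&
python3 -m creep '{"rot":[[0,0,0],[0,0,0]],"offset":[[0,0,0.005],[0,0,0.01]],"grip":[0,0]}' | grep -E "eef|force" && ok &&
python3 -m creep '{"rot":[[0,0,0],[0,0,0]],"offset":[[0,0,0.005],[0,0,0.01]],"grip":[0,0]}' | grep -E "eef|force"
```

```text
eef_pos: [463.0, -29.9, 35.6]
force: [-1.1, 0.2, 2.0]
gripper_force: 1.2
eef_pos: [463.0, -29.9, 34.8]
force: [-0.0, 0.0, 2.5]
gripper_force: 1.2
eef_pos: [463.0, -29.9, 34.0]
force: [-0.7, -0.5, 2.8]
gripper_force: 1.2
eef_pos: [463.0, -29.9, 33.3]
force: [-0.7, -0.1, 2.2]
gripper_force: 1.2
eef_pos: [463.1, -29.9, 33.0]
force: [-4.0, 0.7, 12.5]
gripper_force: 6.3
```

The square key is at its stop too. I'll hold for one row, retract and check once.

```bash
python3 -m creep '{"rot":[[0,0,0],[0,0,0],[0,0,0],[0,0,0],[0,0,0],[0,0,0],[0,0,0]],"offset":[[0,0,-0.01],[0,0,-0.01],[0,0,-0.4],[0,0,-1],[0,0,-1],[0,0,-1],[0,0,-1]],"grip":[0,0,0,0,0,0,0]}'
python3 -m creep '{"rot":[[0,0,0],[0,0,0],[0,0,0],[0,0,0]],"offset":[[0,0,-0.5],[0,0,-0.9],[0,0,-0.9],[0,0,-0.9]],"grip":[0,0,0,0]}' | grep eef
python3 - <<'E'
from h import *
p=capture("side"); im=p["img"][134:256,179:346]
cv2.imwrite("pics/final.png",cv2.resize(im,None,fx=4.5,fy=4.5,interpolation=cv2.INTER_CUBIC))
E
```

```text
time_s: 15.35
eef_pos: [462.1, -29.8, 111.6]
ee_rot: [0.162, 0.987, -0.0, -0.001]
force: [-0.1, 0.0, -0.0]
finger_gap: -0.001
gripper_force: 0.0
eef_pos: [462.5, -29.8, 183.6]
```

View pics/final.png

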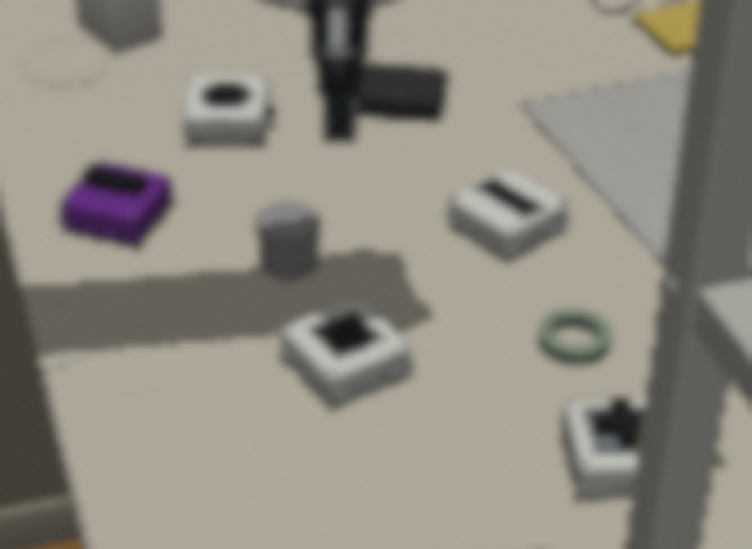

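The round (225,95), bar (508,195) and square (342,332) keys are all down. The plus key (615,425) is still up, the boxes have not moved and the gripper is clear.

```bash
python3 -c "
from station import *
print(sign_off())"
```

```text
the job is handed in; nothing more can be done
None
```

I pressed the round, bar and square keys down to their stops in that order, left the plus-shaped key and the other things on the desk alone, and handed in the job at about 16 s; no verdict came back.

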